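# Find the pitch-comb leaf that seats on a tube feed screw

## Robot

A 6-joint arm with a two-finger parallel gripper is mounted at the origin on the work surface. World frame = base frame: x ahead of the robot, y to its left, z up, the work surface at z = 0. Lengths are in m, angles in rad, forces in N, time in s.
With the tool pointing down it reaches from about 0.3 to 0.75 m from the base axis. Payload 8.5 kg.
Tool frame: the origin (TCP) lies between the finger pads; the fingertips stand 22 mm ahead of it and the grasp point (between the pads) lies 3 mm ahead of it (finger_overhang is the z of the fingertips in the tool frame, in m); z points along the fingers, y is the line along which they close (so a half turn about z gives the same grasp; the last joint's range is limited). The gripper opens to 88 mm and grips with 3 to 60 N. Pads are 18 mm wide; open, the fingers measure 123 mm over their backs; the gripper's body (75 mm by 187 mm) begins 45 mm behind the grasp point.
Start: joints at [-1.429, 0.381, 1.297, -0, 1.464, -0.215], TCP at [0.192, -0.515, 0.261] pointing down, gripper open.
Joint ranges: [-3.11, 3.11], [-0.89, 2.33], [0.22, 2.48], [-1.42, 4.56], [0.17, 2.85], [-2.88, 2.88]. Speed limits (rad/s): [2.39, 2.39, 3.14, 3.14, 3.14, 3.14].

## Interface

Orientations are given as a unit quaternion [x, y, z, w].
In Python, from bench import * gives the robot as it stands. Calls block until the motion is done:
- movep(position, orientation): joint-space move of the TCP to a pose.
- movel(position, rot=None, v=0.15): straight line of the TCP; rot=None keeps the orientation; v is the mean speed in m/s.
- move_j(angles): joint-space move.
- grip(opening, f_grip=None): finger opening in m; f_grip is the grip in N (None keeps the last); returns when the fingers have stopped.
- dwell(seconds).
- ik(position, orientation): joint angles nearest the present ones, or None.
- snapshot(name): name is "scene" or "top" or "wrist"; returns a dict with "pixels" (400x640x3 uint8, blue, green, red), "fx", "fy", "cx", "cy" (pixels), "R" (3x3) and "t" (3): a world point X has camera coordinates R X + t; the wrist camera has in their place "tool_from_camera" (4x4, takes a point from camera to tool coordinates, whose origin is the TCP and whose axes are the flange's). Camera axes: x right, y down, z forward; pixel columns grow to the right and rows downward; lengths in m; the calibration is good to about 2 mm. A picture is of the moment at which its call begins: read the wrist's pose just before it. There is no depth.
A pose or a line that the arm cannot do raises PlanningError and nothing moves.
- hand_in(): hands the job in; it is judged then, once.
Readings, each from a call of its own:
- read_t(): time.
- read_q(): joint angles.
- read_dq(): joint speeds.
- read_joint_efforts(): joint torques, N m.
- read_tcp_pos(): TCP position.
- read_tcp_rot(): TCP orientation.
- read_ft_force(): force on the tool from outside, world axes, zero at the start.
- read_torque(): the same for the moment, N m.
- read_finger_gap(): finger opening in m.
- read_gripper_force(): force on a finger pad.
Only numpy, scipy, OpenCV 4.12 (cv2) and the standard library are available. Lean on these libraries where they do the work, as an engineer would, in place of code of your own. Each camera call takes 0.05 s, during which the arm holds its last target. There are 200 camera calls.

## Task

In the blood-tube room a white plastic feed screw is having its thread pitch checked with bridge-shaped comb leaves. The leaf now on it rides up on the thread, so its pitch is wrong: lift it off and stand it upright in the steel tray. Then take the loose leaf whose teeth are spaced like the thread, set it over the screw so that its teeth mesh and both feet stand fully home on the base plate, centred and in line with the screw, and leave it there; leave the remaining leaf standing where it is.

Things in the scene. Friction and masses are not known exactly. Their poses are not given: they have to be found in the camera images.
- cradle: Fixed aluminium base plate 200x110x12 mm with a white plastic feed screw above it along x: 120 long, 50 outside diameter, axis 43 above the table, top 68. Rounded one-start thread, pitch 28, ridges 8 wide; on its top line they lie at 0, +-28, +-56 from the middle. A leaf of that pitch, centred, has about 5 mm play each way along x. Origin: centre of the plate's underside; y across, z up.
- seat (a point): Centre of the base plate's upper face, 12 mm above the table, under the middle of the screw; axes as the cradle's. A leaf fully seated and centred has its own origin here and its x along this x (either way round).
- leaf_a: Six-tooth comb leaf, teeth 20 mm apart; starts riding on the screw, feet 9 mm off the plate. Aluminium bridge: bar 160 long (x), 10 thick, teeth on it 6 by 18 across (z 47 to 66), end feet 50 wide (y), 59 high. Black grip tab on top in the middle: 50 long (x), 12 thick (y), z 73 to 119; pinch it across y. 0.22 kg. Origin: middle between the soles of the feet, z up.
- leaf_b: Four-tooth comb leaf, teeth 28 mm apart (at +-14, +-42 mm along x); starts standing on its feet on the table. Otherwise the same shape, size and origin as leaf_a. Black grip tab on top in the middle: 50 long (x), 12 thick (y), z 73 to 119; pinch it across y. 0.22 kg.
- leaf_c: Three-tooth comb leaf, teeth 38 mm apart (at 0, +-38 mm along x); starts standing on its feet on the table. Otherwise the same shape, size and origin as leaf_a.
- tray: Fixed open steel tray, 150 (x) by 240 (y) by 28 mm high, walls and floor 5 thick, inside 140 by 230. Origin: centre of its underside. A leaf stands in it lengthwise, along the tray's y.

How it is judged:
On the way:
1. the six-tooth leaf is off the screw and stands released and upright inside the tray (x of leaf_a in the frame of tray between -0.06 and 0.06 m and y of leaf_a in the frame of tray between -0.06 and 0.06 m and z of leaf_a in the frame of tray between 0 and 0.012 m and angle between leaf_a's own z axis and vertical below 0.17 rad and contact force between leaf_a and the fingers below 0.1 N), for 0.2 s.
At the end, for the whole second after the job is handed in: Six-tooth leaf upright (10 deg) on the tray floor, released; four-tooth leaf meshed, feet within 3 mm of flush on the base plate, within 12 mm along and 18 mm across the screw, in line to 11 deg, upright to 4.5 deg, at rest; three-tooth leaf within 30 mm of its start (all of step 1 and x of leaf_b in the frame of seat between -0.012 and 0.012 m and y of leaf_b in the frame of seat between -0.018 and 0.018 m and z of leaf_b in the frame of seat between -0.003 and 0.003 m and angle between leaf_b's own z axis and vertical below 0.08 rad and angle between the x axis of leaf_b and the x axis of seat, either way round below 0.2 rad and linear speed of leaf_b below 0.02 m/s and distance of leaf_c from where it was at the start of the episode below 0.03 m); the robot touches nothing.
It fails at once if the three-tooth leaf is knocked over (angle between leaf_c's own z axis and vertical above 0.6 rad).
It also fails if it takes over 58 s, if anything falls off the work surface, if the arm or the gripper's body presses on something with over 40 N, if the wrist force passes 120 N, or if a joint passes its speed limit or range.

## Working session

There is one attempt and no reset: what is moved stays moved. The work goes in short steps, each a Python script; the robot and the scene stay as the last script left them, time stands still between calls to the robot, and variables do not carry over. Pictures are saved under pics/ and viewed, at most 10 in all, crops included, and the job is handed in when it is done.

```bash
mkdir -p pics; python3 - <<'E'
from bench import *
import cv2,numpy as np,pickle
for n in("scene","top"):
    s=snapshot(n);cv2.imwrite(f"pics/{n}0.png",s["pixels"]);pickle.dump(s,open(n+".pkl","wb"))
    print(n,s["fx"],s["cx"],s["cy"],np.round(np.array(s["R"]),3).tolist(),s["t"])
print(read_t(),read_tcp_rot())
E
```

```text
scene 452.45685796702566 312.5820648352319 200.47086246180143 [[0.732, 0.681, 0.024], [0.448, -0.455, -0.769], [-0.513, 0.574, -0.638]] [-0.37819246 -0.19769553  1.22068088]
top 501.97563896246265 323.14996762648866 187.8221063311526 [[0.029, -1.0, -0.006], [-0.997, -0.029, -0.067], [0.067, 0.008, -0.998]] [-0.03244429  0.5042208   1.08933904]
0.1 [ 9.84124852e-01  1.77476317e-01  1.05678072e-05 -6.58246912e-04]
```

View pics/scene0.png

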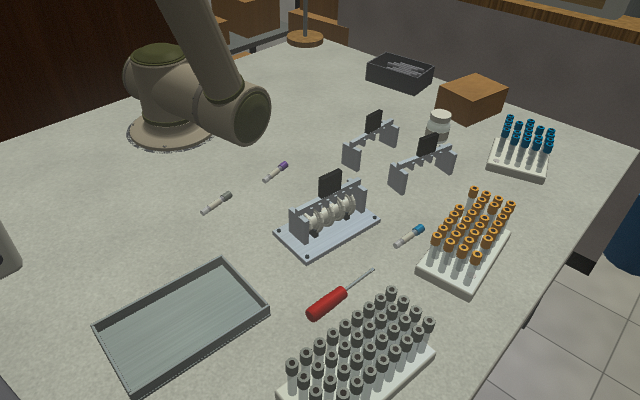

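View pics/top0.png

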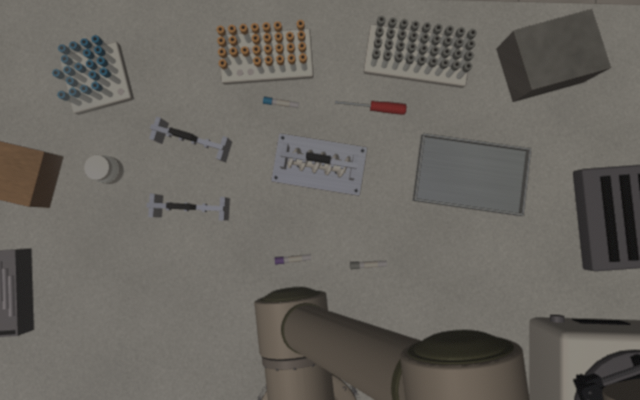

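The scene picture shows the cradle at about (327,222), the tray at (182,322), and two loose leaves at (370,140) and (423,165). I need crops to count their teeth and read their positions.

```bash
python3 - <<'E'
import cv2,numpy as np
a=cv2.imread("pics/scene0.png")[95:265,265:465];cv2.imwrite("pics/c1.png",cv2.resize(a,None,fx=3.5,fy=3.5,interpolation=2)[:600])
a=cv2.imread("pics/top0.png")
a1=cv2.resize(a[110:230,140:240],None,fx=4,fy=4,interpolation=2)
a2=cv2.resize(a[125:205,268:372],None,fx=3.8,fy=3.8,interpolation=2)
c=np.zeros((480,800,3),np.uint8);c[:,:400]=a1;c[:a2.shape[0],402:402+a2.shape[1]]=a2[:,:398];cv2.imwrite("pics/c2.png",c)
E
```

```text
(no output)
```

View pics/c1.png

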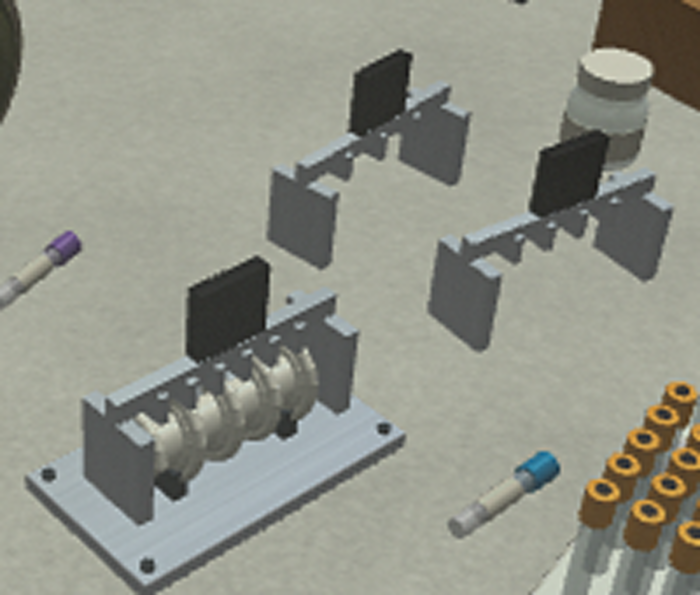

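View pics/c2.png

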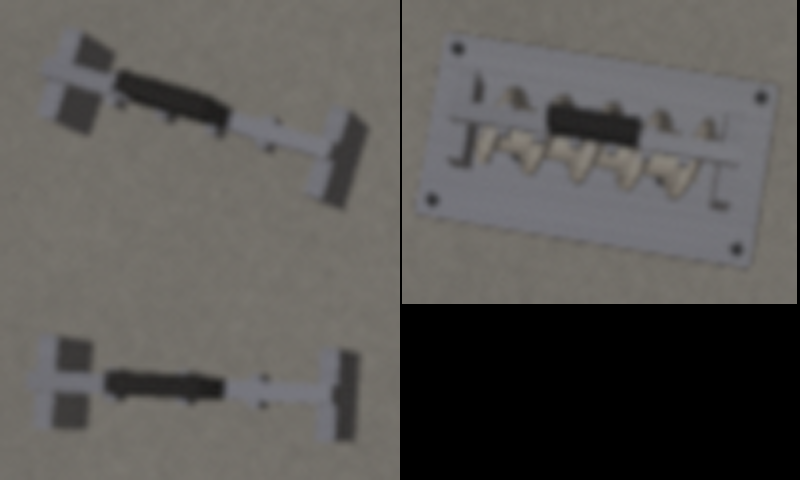

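c2 settles the identification. The upper leaf, centred near (190,139) in the top picture, shows 4 teeth, so it is leaf_b. The lower one shows 3 teeth, so it is leaf_c. Leaf_a is on the screw with its tab near (594,125) in the crop.

```bash
cat > h.py <<'E'
import numpy as np,pickle
def back(s,u,v,z):
    R=np.array(s["R"]);t=np.array(s["t"]);C=-R.T@t
    d=R.T@[(u-s["cx"])/s["fx"],(v-s["cy"])/s["fy"],1];return C+d*(z-C[2])/d[2]
def proj(s,X):
    p=np.array(s["R"])@X+np.array(s["t"]);return np.array([s["fx"]*p[0]/p[2]+s["cx"],s["fy"]*p[1]/p[2]+s["cy"]])
E
python3 - <<'E'
from h import *
s=pickle.load(open("top.pkl","rb"));print("cam",-np.array(s["R"]).T@s["t"])
def show(n,P,f,ox,oy,cx,z):
    W=np.array([back(s,(u-cx)/f+ox,v/f+oy,z) for u,v in P]);c=W.mean(0);d=W[1]-W[0]
    print(n,c.round(4),"len",np.linalg.norm(d).round(4),"ang",np.arctan2(d[1],d[0]).round(3));return W
show("b feet",[(58,75),(330,152)],4,140,110,0,.059)
show("c feet",[(47,382),(328,393)],4,140,110,0,.059)
show("b tabtop?",[(118,75),(228,115)],4,140,110,0,.119)
show("holes",[(458,48),(762,97),(737,249),(432,200)],3.8,268,125,402,.012)
show("plate",[(448,35),(776,85),(748,266),(418,213)],3.8,268,125,402,.012)
show("a bar",[(450,113),(738,155)],3.8,268,125,402,.094)
show("a tabtop",[(548,106),(641,119)],3.8,268,125,402,.140)
W=show("tray",[(421,135),(529,149),(522,214),(414,201)],1,0,0,0,.028);print(W.round(3))
E
```

```text
cam [ 0.43081775 -0.0263005   1.12056019]
b feet [0.5997 0.2728 0.059 ] len 0.1521 ang -1.819
c feet [0.4534 0.2692 0.059 ] len 0.1492 ang -1.581
b tabtop? [0.5992 0.2668 0.119 ] len 0.0596 ang -1.891
holes [ 0.558  -0.0077  0.012 ] len 0.1805 ang -1.703
plate [ 0.5573 -0.0079  0.012 ] len 0.1946 ang -1.695
a bar [ 0.5563 -0.0071  0.094 ] len 0.1576 ang -1.688
a tabtop [ 0.5619 -0.0079  0.14  ] len 0.0486 ang -1.682
tray [ 0.5425 -0.3404  0.028 ] len 0.2377 ang -1.673
[[ 0.627 -0.229  0.028]
 [ 0.602 -0.465  0.028]
 [ 0.46  -0.451  0.028]
 [ 0.481 -0.216  0.028]]
```

```bash
cat >> h.py <<'E'
from scipy.spatial.transform import Rotation as Ro
from bench import *
def quat(yaw):  # tool down, tool x along yaw
    c,s=np.cos(yaw),np.sin(yaw)
    return Ro.from_matrix(np.array([[c,s,0],[s,-c,0],[0,0,-1]])).as_quat()
def lower(p,z1,step=.0015,lim=6,v=.03):
    """step down until contact force rises"""
    f0=np.array(read_ft_force());z=p[2]
    while z>z1+1e-5:
        z=max(z1,z-step);movel([p[0],p[1],z],v=v)
        f=np.array(read_ft_force())-f0
        if f[2]>lim: break
    print("lowered to",round(z,4),f.round(1),"t",read_t());return z
E
python3 - <<'E'
from h import *
P=[.5578,-.0076]
for y in(-1.69,1.45):print(y,[np.round(q,2) if (q:=ik(p,quat(yy))) is not None else None for p,yy in(([*P,.2],y),([.6,.2728,.2],y-.13),([.5425,-.34,.2],y+.02))])
E
```

```text
-1.69 [None, array([ 0.25,  0.62,  1.06, -0.  ,  1.46, -2.64]), array([-0.74,  0.58,  1.12, -0.  ,  1.43,  2.5 ])]
1.45 [array([-0.23,  0.44,  1.38, -0.  ,  1.32, -0.11]), array([ 0.25,  0.62,  1.06, -0.  ,  1.46,  0.5 ]), array([-0.74,  0.58,  1.12, -0.  ,  1.43, -0.64])]
```

```bash
python3 - <<'E'
from h import *
import cv2
P=[.5578,-.0076];q=quat(1.45)
grip(.06,30)
movep([*P,.26],q); 
movel([*P,.125],v=.12); grip(0,30); print("gap",read_finger_gap(),read_gripper_force())
movel([*P,.26],v=.1); print("gap",read_finger_gap(),read_ft_force(),read_t())
T=[.5425,-.340]
movel([*T,.25],rot=quat(-1.667+np.pi),v=.2)
movel([*T,.125],v=.12); z=lower([*T,.125],.1075,lim=4)
grip(.05); movel([*T,.2],v=.15)
movep([*P,.30],quat(-1.698+np.pi)); dwell(.3)
import pickle
p,r=read_tcp_pos(),read_tcp_rot(); s=snapshot("wrist"); s["tcp"]=p;s["rot"]=r;pickle.dump(s,open("w1.pkl","wb"))
w=s["pixels"];t=snapshot("top")["pixels"]
cv2.imwrite("pics/w1.png",w);cv2.imwrite("pics/t1.png",cv2.resize(t[100:250,250:560],None,fx=2.5,fy=2.5,interpolation=2))
print(read_t())
E
```

```text
gap 0.0115851714394545 29.84393322331016
gap 0.011877785473651436 [ 0.5162342   0.49642913 -1.85027804] 6.475
lowered to 0.1085 [-0.3  1.1  6.7] t 12.2333
15.4083
```

View pics/w1.png

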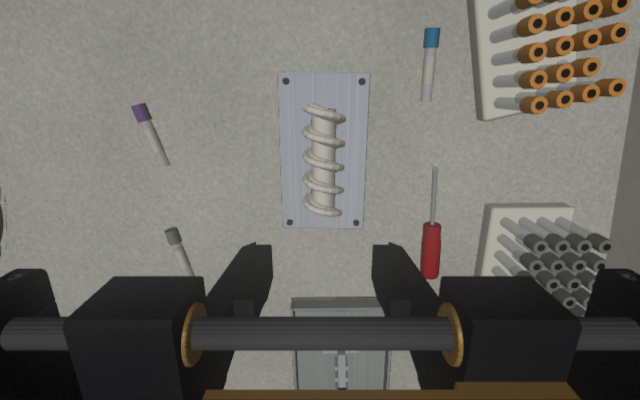

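View pics/t1.png

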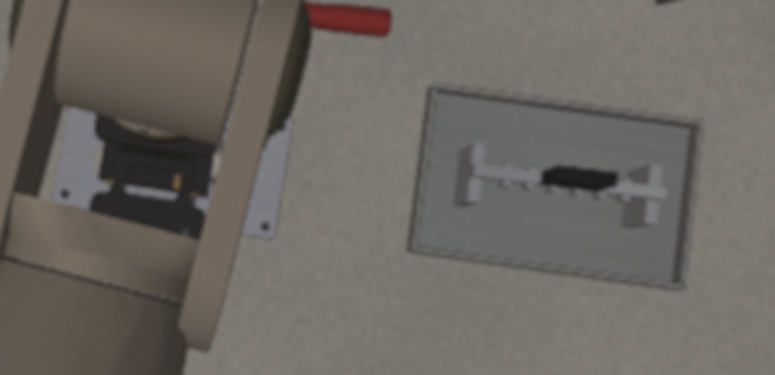

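Leaf_a stands upright in the tray, with its tab near (580,178) in the crop. The wrist picture shows the bare screw, with the plate holes at (286,81), (362,82), (290,222) and (357,222). Next I'll look at leaf_b the same way.

```bash
cat >> h.py <<'E'
def wback(s,u,v,z):
    M=np.array(s["tool_from_camera"]);R=Ro.from_quat(s["rot"]).as_matrix()
    C=R@M[:3,3]+s["tcp"];d=R@M[:3,:3]@[(u-s["cx"])/s["fx"],(v-s["cy"])/s["fy"],1];return C+d*(z-C[2])/d[2]
E
python3 - <<'E'
from h import *
import cv2
s=pickle.load(open("w1.pkl","rb"))
W=np.array([wback(s,u,v,.012) for u,v in[(286,81),(362,82),(290,222),(357,222)]]);print(W.mean(0).round(4))
d=W[2:].mean(0)-W[:2].mean(0);print(np.linalg.norm(d),np.arctan2(d[1],d[0]))
P=[.5998,.2728];movep([*P,.30],quat(-1.819+np.pi));dwell(.3)
p,r=read_tcp_pos(),read_tcp_rot(); s=snapshot("wrist"); s["tcp"]=p;s["rot"]=r;pickle.dump(s,open("w2.pkl","wb"))
cv2.imwrite("pics/w2.png",cv2.resize(s["pixels"][40:290,170:470],None,fx=2.4,fy=2.4,interpolation=2));print(read_t())
E
```

```text
[ 0.5611 -0.0068  0.012 ]
0.17950005301396837 -1.6994751036532807
16.85
```

View pics/w2.png

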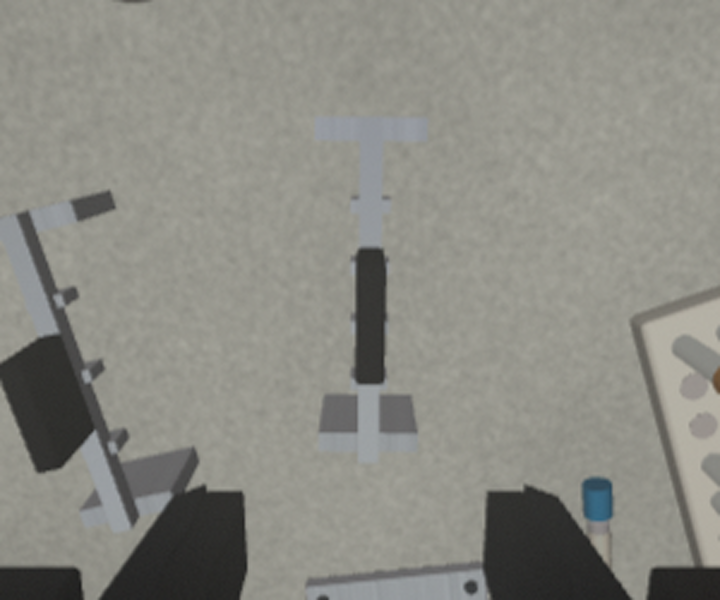

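The crop shows the four-tooth leaf straight below the tool, with its bar ends at (371,117) and (369,462).

```bash
python3 - <<'E'
from h import *
s=pickle.load(open("w2.pkl","rb"))
f=lambda u,v,z:wback(s,u/2.4+170,v/2.4+40,z)
for n,a,b,z in(("bar",(371,117),(369,462),.073),("feet",(371,128),(368,442),.059)):
    W=np.array([f(*a,z),f(*b,z)]);d=W[1]-W[0];print(n,W.mean(0).round(4),np.linalg.norm(d).round(4),np.arctan2(d[1],d[0]).round(3))
E
```

```text
bar [0.604  0.2744 0.073 ] 0.1593 -1.822
feet [0.6039 0.2745 0.059 ] 0.1501 -1.826
```

```bash
python3 - <<'E'
from h import *
import cv2
P=[.602,.2737];S=[.5594,-.0073];q=quat(-1.823+np.pi)
movep([*P,.2],q);movel([*P,.104],v=.12);grip(0,30);print("gap",read_finger_gap())
movel([*P,.26],v=.12);print(read_finger_gap(),read_ft_force())
movel([*S,.26],rot=quat(-1.699+np.pi),v=.2)
movel([*S,.135],v=.12);z=lower([*S,.135],.1145,lim=5,v=.03)
cv2.imwrite("pics/s3.png",cv2.resize(snapshot("scene")["pixels"][140:280,250:410],None,fx=4,fy=4,interpolation=2));print(read_t())
E
```

```text
gap 0.011586535025600598
0.011564788712531016 [ 0.2485912   0.06644704 -2.79919952]
lowered to 0.1155 [ 1.1 -0.1  5.2] t 26.4083
26.4583
```

View pics/s3.png

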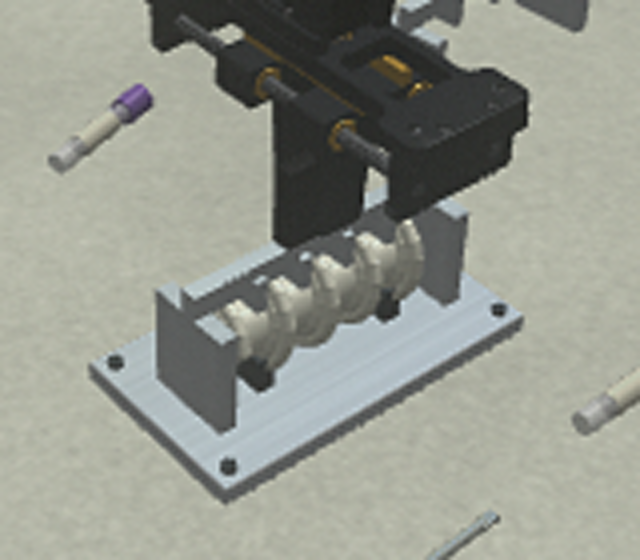

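The leaf is down with its teeth between the ridges. The feet reach the plate at (235,430) and (445,305) in the crop, and contact came at z 0.1155 against the expected 0.116. Now I'll release it and check.

```bash
python3 - <<'E'
from h import *
import cv2
grip(.05);S=read_tcp_pos();movel([S[0],S[1],.22],v=.12)
movep([.40,-.15,.30],quat(1.3));dwell(.3)
a=cv2.resize(snapshot("scene")["pixels"][110:280,250:470],None,fx=3.4,fy=3.4,interpolation=2)
t=snapshot("top")["pixels"];cv2.imwrite("pics/s4.png",a[:600]);cv2.imwrite("pics/t4.png",cv2.resize(t[100:240,140:540],None,fx=2,fy=2,interpolation=2))
print(read_t())
E
```

```text
29.5
```

View pics/s4.png

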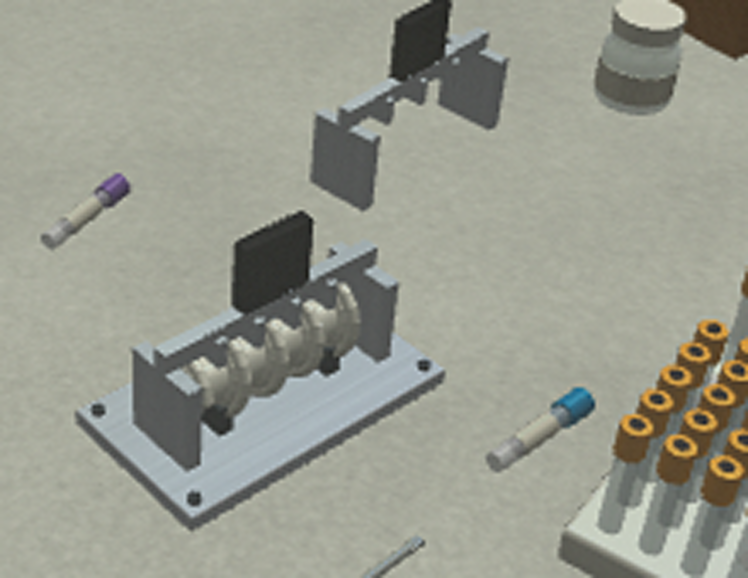

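View pics/t4.png

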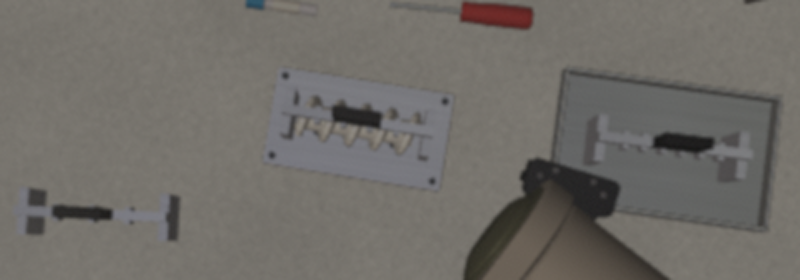

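The pictures show leaf_b seated flat, centred and meshed on the screw, leaf_a upright in the tray and leaf_c where it started. The gripper is clear.

```bash
python3 -c "
from bench import *
print(hand_in())"
```

```text
the job is handed in; nothing more can be done
None
```

I handed the job in at about 30 s of the 58 s limit (no verdict was returned): the six-tooth leaf is upright in the tray, the four-tooth leaf is meshed and seated on the screw, and the three-tooth leaf was not touched.

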